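# Prop the lid of the damp box

## Robot

A 7-joint arm with a two-finger parallel gripper is mounted at the origin on a cart in front of the work surface, level with it; the furniture and walls round the work are solid. World frame = base frame: x ahead of the robot, y to its left, z up, the work surface at z = 0. Lengths are in m, angles in degrees, forces in N, time in s.
With the tool pointing down it reaches from about 0.425 to 1.025 m from the base axis. Payload 3.6 kg.
Tool frame: the origin (TCP) lies on the centre line of the jaws, within the pads' length; the fingertips stand 14 mm ahead of it and the grasp point (between the pads) lies 5 mm behind it (r.tcp_to_tips is the distance from the TCP to the fingertips, in m); z points along the fingers, y is the line along which they close (so a half turn about z gives the same grasp; the last joint's range is limited). The gripper opens to 85 mm and grips with 20 to 120 N. Pads are 22 mm wide; open, the fingers measure 114 mm over their backs; the gripper's body (76 mm by 85 mm) begins 54 mm behind the grasp point. The pads swing forward as they close: fully open they stand 13 mm farther back than shut.
Start: joints at [-79.784, 33.873, 2.773, 92.16, -1.908, 54.013, -1.931], TCP at [0.195, 0.698, 0.245] pointing down, gripper open.
Joint ranges: [-153.93, 153.93], [-27.13, 128.08], [-72.61, 78.16], [10.71, 143.7], [-87.88, 267.88], [4.46, 118.87], [-176.78, 176.78]. Speed limits (degrees/s): [147.25, 147.25, 180, 180, 180, 180, 180].

## Interface

Orientations are given as [roll, pitch, yaw] about the fixed x, y, z axes, in that order (R = Rz(yaw) Ry(pitch) Rx(roll)).
In Python, from workcell import r gives the robot as it stands.
- The arm moves only by the shell command python3 -m handwheel 'ROWS' [OPENING] [FORCE]. ROWS is JSON, a list of rows, each an object of numbers: "tx", "ty", "tz": the shift along the tool's x, y, z in m; "twist": the turn about the tool's z in rad. In form: [{"tx": .., "ty": .., "tz": .., "twist": ..}, ...]. A call has 1 to 20 rows; each row is the pose to reach, as a shift and turn from the pose commanded when the call began, along the tool's axes at that moment; what a row does not reach only later rows make up. A row lasts 1/10 s, in which the tool goes at most 50 mm and 8.59 degrees, less where a joint would pass 70% of its speed; a pose out of reach is approached as far as the arm can. A call with a gripper value outside its range is refused whole. OPENING is the opening, from 0 (shut) to 1 (fully open), set as the call begins (- or left out, the last holds). The fingers move at their own pace and stop on an object; FORCE is the grip in N (left out, the last holds). Time passes only in rows, so rows that repeat a pose let the fingers close. It gives the time, the measured TCP pose, the force, the opening and the grip force at its end, in the units of the state.
- r.observe(): the state, without advancing time (a new reading comes with each control period).
- r.camera(name): name is "scene" or "top"; returns (picture, depth): 384x512x3 uint8, red, green, blue; 384x512 float32, m along the optical axis (not along the pixel's ray), 0 where there is no reading.
- r.get_calibration(name): a dict with "intrinsics" (3x3 intrinsics, pixels), "cam_to_world" (4x4, takes a point from camera to world coordinates). Camera axes: x right, y down, z forward; pixel columns grow to the right and rows downward; lengths in m; the calibration is good to about 2 mm. A picture is of the moment at which its call begins. get_calibration takes no time and is no camera call.
- r.finish_job(): hands the job in; it is judged then, once.
The state is a dict: "t": time; "joints": joint angles; "qd": joint speeds; "effort": joint torques, N m; "ee_pos": TCP position; "tool_rot": TCP orientation; "contact_force": force on the tool from outside, world axes, zero at the start; "ft_torque": the same for the moment, N m; "grip_width": opening from 0.0 (shut) to 1.0 (fully open); "grip_force": force on a finger pad.
Only numpy, scipy, OpenCV 4.12 (cv2) and the standard library are available. Lean on these libraries where they do the work, as an engineer would, in place of code of your own. Each camera call takes 0.05 s, during which the arm holds its last target. There are 200 camera calls.

## Task

The lid of the plywood damp box is standing open on nothing but its stiff hinge. Swing the prop rod on the box's left side up out of its spring clip as far as it goes, then ease the lid down until the rod's tip is fully through the slot of the lid's bracket and the rod's collar carries the lid, and let go.

Things in the scene. Friction and masses are not known exactly. Their poses are not given: they have to be found in the camera images.
- damp_box: open-topped plywood box, 220 mm deep (its x), 240 mm wide (its y), rim 105 mm above the table, fixed to the table. Origin: centre of its underside on the table; x points to its back (the hinge side), away from the robot, y to its left, z up
- damp_lid (a joint): angle of the lid in rad: 0 shut, 1.571 upright, grows as it opens (stop at 1.65). Starts 1.3 to 1.5. The stiff hinge holds it still above about 1.2 rad; lower down the lid sinks and falls shut by its weight (0.6 kg). Propped on the rod it stands at about 0.86
- lid_hinge (a point): point on the lid's hinge line (along the box's y), at the top back edge of the box, midway along it. The lid is a plywood plate 12 mm thick, 240 mm wide, reaching 225 mm from this line; its axes: -x from the hinge to the free edge, y along the hinge, z out of its upper (outer) face
- lid_edge (a point): middle of the lid's free edge, half-way through its 12 mm thickness. The edge is bare and can be pinched across its thickness, with the fingers pointing along the lid towards the hinge. Axes as lid_hinge
- slot (a point): centre of the slot in the steel angle bracket that stands out from the lid's left edge, on the bracket's inner (under) face; slot 32 mm long along the lid, 16 mm wide, in 5 mm plate, centre 132 mm from the hinge line and 165 mm left of lid_hinge. Axes as lid_hinge
- prop_rod (a joint): angle of the prop rod in rad: 0 lying level in its spring clip with its tip to the back of the box, grows as it swings up towards the front; solid stop at 0.847, where its tip lines up with the slot. A stiff pivot keeps the rod where it is left. It takes about 3 N at the grip to turn it, about 5 N to snap it up out of the clip; anywhere from 0.78 to the stop lines up with the slot
- rod_pivot (a point): pivot of the prop rod, 45 mm outside the box's left wall, 90 mm above the table, near the front (80 mm in front of the box's middle, 165 mm left of it); its axis runs along the box's y. The rod (10 mm round bar) lies from here towards the back
- rod_grip (a point): centre of the black rubber grip on the rod, 100 mm from the pivot; the grip is 50 mm long, 15 mm thick. Free space of 37 mm to the box wall, whose rim stands 15 mm higher than the rod. The clip holds the rod 137 mm from the pivot
- rod_tip (a point): end of the rod's plain tip (9 mm thick), 177 mm from the pivot. A collar 23 mm in diameter, whose face is 22 mm behind this end, cannot pass the slot and carries the lid

How it is judged (in metres and radians):
On the way:
1. the prop rod is out of its clip and swung up under the standing lid (value of joint prop_rod above 0.74 rad and value of joint damp_lid above 1 rad), for 0.2 s.
At the end, for the whole second after the job is handed in: the rod is up (over 0.74 rad), its tip stands at least 14 mm through the slot, within 18 mm of the slot's middle, and the lid rests still on the rod at 0.78 to 0.93 rad, bearing on it with more than 0.2 N (value of joint damp_lid between 0.78 and 0.93 rad and velocity of joint damp_lid between -0.1 and 0.1 rad/s and value of joint prop_rod above 0.74 rad and z of rod_tip in the frame of slot above 0.014 m and x of rod_tip in the frame of slot between -0.018 and 0.018 m and contact force between damp_lid and prop_rod above 0.2 N); the robot touches nothing.
It fails at once if the lid falls or is pushed shut past its propped position (value of joint damp_lid below 0.7 rad).
It fails at once if the lid drops faster than 1.5 rad/s instead of being eased down (velocity of joint damp_lid below -1.5 rad/s).
It also fails if it takes over 48 s, if anything falls off the work surface, if the arm or the gripper's body presses on something with over 40 N, if the wrist force passes 120 N, or if a joint passes its speed limit or range.

## Working session

There is one attempt and no reset: what is moved stays moved. The work goes in short steps, Python scripts to look and compute and a shell command to move; the robot and the scene stay as the last step left them, time stands still between calls to the robot, and variables do not carry over. Pictures are saved under pics/ and viewed, at most 10 in all, crops included, and the job is handed in when it is done.

```bash
mkdir -p pics; ls
python3 - <<'E'
from workcell import r
import cv2,numpy as np
o=r.observe();print(o)
for n in("scene","top"):
    p,d=r.camera(n);np.savez(f"pics/{n}0.npz",p=p,d=d);cv2.imwrite(f"pics/{n}0.png",p[:,:,::-1])
    print(r.get_calibration(n))
a=np.hstack([cv2.imread("pics/scene0.png"),cv2.imread("pics/top0.png")])
E
```

```text
pics
{'t': 0.0, 'joints': array([-79.78127493,  33.92586668,   2.76723307,  92.23509243,
        -1.9107006 ,  54.01082878,  -1.93048974]), 'qd': array([-0.04881421, -0.09771546,  0.01786533,  0.05363269, -0.00275475,
       -0.01267524, -0.05842223]), 'effort': array([-9.62917948e-04, -5.48698282e+01,  1.54639062e+00, -1.98127216e+01,
        9.43822553e-03,  8.78791558e-03,  5.11734186e-06]), 'ee_pos': array([0.19444276, 0.69763402, 0.24414766]), 'tool_rot': array([-1.79874441e+02,  4.83047921e-03,  1.64427643e+02]), 'contact_force': array([-0.15867097,  0.46035046, -0.52140565]), 'ft_torque': array([ 0.02892599,  0.02989475, -0.04559229]), 'grip_force': 0.0, 'grip_width': 0.9956927604726286}
{'intrinsics': array([[371.91512353,   0.        , 261.19979997],
       [  0.        , 371.91512353, 189.18660027],
       [  0.        ,   0.        ,   1.        ]]), 'cam_to_world': array([[-0.46839637, -0.5935285 ,  0.65446831, -0.02096446],
       [-0.88351036,  0.31782397, -0.34408917,  0.02370743],
       [-0.00377899, -0.73939965, -0.67325618,  0.66565685],
       [ 0.        ,  0.        ,  0.        ,  1.        ]])}
{'intrinsics': array([[368.53181715,   0.        , 257.09563096],
       [  0.        , 368.53181715, 196.65542211],
       [  0.        ,   0.        ,   1.        ]]), 'cam_to_world': array([[ 0.00226476, -0.99203601,  0.12593419,  0.42566587],
       [-0.99952502, -0.00611621, -0.03020481, -0.2765367 ],
       [ 0.0307345 , -0.12580597, -0.99157866,  0.93845289],
       [ 0.        ,  0.        ,  0.        ,  1.        ]])}
```

View both.

View pics/scene0.png

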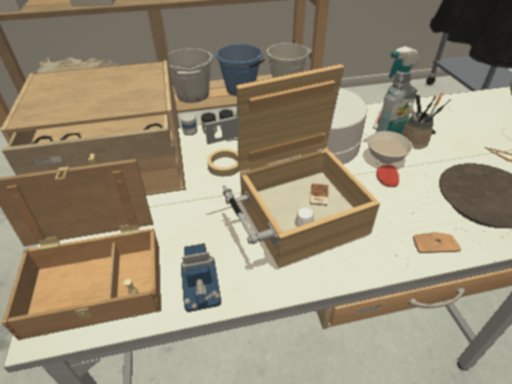

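View pics/top0.png

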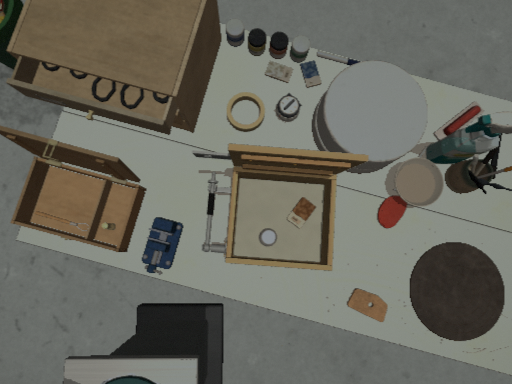

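```bash
cat > h.py <<'E'
import numpy as np,cv2
from workcell import r
def cloud(n,d):
    c=r.get_calibration(n);K=c["intrinsics"];T=c["cam_to_world"]
    v,u=np.mgrid[:d.shape[0],:d.shape[1]]
    P=np.stack([(u-K[0,2])/K[0,0]*d,(v-K[1,2])/K[1,1]*d,d],-1)@T[:3,:3].T+T[:3,3]
    P[d==0]=np.nan
    return P
E
python3 - <<'E'
from h import *
a=np.load("pics/top0.npz");P=cloud("top",a['d']);p=a['p'].astype(int)
X,Y,Z=P[...,0],P[...,1],P[...,2]
vv,uu=np.mgrid[:384,:512]
m=(abs(Z-.105)<.012)&(uu>222)&(uu<345)&(vv>165)&(vv<275)
pts=P[m][:,:2].astype(np.float32)
print(m.sum(),cv2.minAreaRect(pts), np.median(Z[m]))
# rod: dark grip
sub=(uu>195)&(uu<225)&(vv>165)&(vv<255)
g=sub&(p.sum(2)<130)&(Z>.06)
print("grip",g.sum(),np.nanmean(P[g],0),uu[g].mean(),vv[g].mean())
for v in range(140,256,5):
    i=[u for u in range(195,226) if Z[v,u]>.05]
    if i:print(v,i[0],i[-1],np.round(P[v,i].mean(0),3),np.round(Z[v,i].max(),3))
s=np.load("pics/scene0.npz");Q=cloud("scene",s['d']);
w=Q[100:150,250:325].reshape(-1,3);c=np.nanmedian(w,0)
w=w[np.isfinite(w).all(1)];w=w[(abs(w-c)<.1).all(1)]
for _ in range(4):
    c=w.mean(0);n=np.linalg.svd(w-c,full_matrices=False)[2][2];e=abs((w-c)@n);w=w[e<max(.004,np.median(e)*2)]
print("lid plane",c,n,len(w), "angle",np.arctan2(abs(n[0]),abs(n[2])))
E
```

```text
2068 ((0.48499956727027893, -0.35458528995513916), (0.24846318364143372, 0.2197706252336502), 85.67708587646484) 0.10456593389861801
grip 115 [ 0.51607441 -0.19534505  0.09596867] 210.4608695652174 203.56521739130434
150 195 195 [ 0.599 -0.181  0.262] 0.262
155 195 225 [ 0.595 -0.206  0.241] 0.26
175 212 215 [ 0.583 -0.201  0.094] 0.096
180 209 216 [ 0.57  -0.199  0.1  ] 0.104
185 209 216 [ 0.559 -0.199  0.096] 0.098
190 209 225 [ 0.549 -0.209  0.085] 0.097
195 209 214 [ 0.536 -0.197  0.096] 0.097
200 208 214 [ 0.524 -0.196  0.095] 0.098
205 208 214 [ 0.513 -0.196  0.094] 0.097
210 208 213 [ 0.501 -0.196  0.096] 0.097
215 208 212 [ 0.49  -0.195  0.093] 0.095
220 208 211 [ 0.478 -0.194  0.094] 0.097
225 207 211 [ 0.467 -0.193  0.092] 0.093
230 207 210 [ 0.456 -0.192  0.092] 0.097
235 206 210 [ 0.444 -0.191  0.093] 0.096
240 206 209 [ 0.433 -0.19   0.094] 0.096
245 202 225 [ 0.422 -0.205  0.096] 0.099
250 205 225 [ 0.411 -0.208  0.096] 0.1
255 224 225 [ 0.4   -0.229  0.099] 0.1
lid plane [ 0.58319078 -0.3597926   0.21343332] [ 0.99342141 -0.0734271   0.08787694] 2899 angle 1.4825671076021532
```

Run:
```python
from h import *
print(r.tcp_to_tips)
P=cloud("top",np.load("pics/top0.npz")['d']).reshape(-1,3);Q=cloud("scene",np.load("pics/scene0.npz")['d']).reshape(-1,3)
A=np.vstack([P,Q]);A=A[np.isfinite(A).all(1)]
for x in np.arange(.2,.9,.1):
    print(round(x,1),[ (round(float(np.percentile(s,99.5)),2) if len(s)>5 else None) for y in np.arange(-.7,.8,.1) for s in [A[(abs(A[:,0]-x)<.05)&(abs(A[:,1]-y)<.05)][:,2]]])
```

```text
0.014
0.2 [0.04, 0.01, 0.0, 0.0, -0.74, -0.0, 0.0, -0.0, -0.0, -0.01, -0.74, -0.74, -0.74, -0.74, -0.74]
0.3 [0.04, 0.01, 0.01, 0.0, 0.0, 0.0, 0.0, 0.0, -0.74, -0.74, -0.74, -0.74, -0.74, -0.74, -0.74]
0.4 [0.04, 0.0, 0.11, 0.11, 0.11, 0.11, 0.07, 0.07, 0.07, 0.07, 0.0, -0.74, -0.74, -0.74, -0.74]
0.5 [0.05, 0.01, 0.11, 0.05, 0.1, 0.11, 0.07, 0.07, 0.05, 0.07, 0.07, None, None, None, -0.74]
0.6 [0.27, 0.14, 0.33, 0.33, 0.33, 0.33, 0.0, 0.23, 0.24, 0.23, None, None, None, None, None]
0.7 [0.28, 0.14, 0.14, 0.04, 0.03, 0.03, 0.25, 0.25, 0.24, 0.24, -0.74, None, None, None, -0.74]
0.8 [0.14, 0.14, 0.14, 0.05, 0.03, 0.25, 0.25, 0.25, 0.25, 0.25, -0.74, -0.75, -0.74, None, -0.74]
```

```bash
python3 -m handwheel '[{"tz":-0.05},{"tz":-0.06},{"tx":-0.366,"ty":-0.363,"tz":-0.06,"twist":-0.199},{"tx":-0.366,"ty":-0.363,"tz":-0.06,"twist":-0.199},{"tx":-0.366,"ty":-0.363,"tz":-0.06,"twist":-0.199},{"tx":-0.366,"ty":-0.363,"tz":-0.06,"twist":-0.199},{"tx":-0.366,"ty":-0.363,"tz":-0.06,"twist":-0.199},{"tx":-0.366,"ty":-0.363,"tz":-0.06,"twist":-0.199},{"tx":-0.366,"ty":-0.363,"tz":-0.06,"twist":-0.199},{"tx":-0.366,"ty":-0.363,"tz":-0.06,"twist":-0.199},{"tx":-0.366,"ty":-0.363,"tz":-0.06,"twist":-0.199},{"tx":-0.366,"ty":-0.363,"tz":-0.06,"twist":-0.199},{"tx":-0.366,"ty":-0.363,"tz":-0.06,"twist":-0.199},{"tx":-0.366,"ty":-0.363,"tz":-0.06,"twist":-0.199}]' 0.42 30
python3 -c "
from workcell import r
print(r.observe())"
```

```text
{'t': 0.1, 'joints': array([-79.78293002,  33.9211616 ,   2.76835038,  92.23074031,
        -1.9082053 ,  54.01150282,  -1.92974407]), 'qd': array([ 0.04508966, -0.10890641,  0.03601904, -0.18203431, -0.081858  ,
       -0.08970766,  0.00185099]), 'effort': array([ 5.26957287e-03, -5.49996221e+01,  1.55337878e+00, -1.98822534e+01,
        9.68530832e-03,  3.81398553e-03,  1.18581573e-05]), 'ee_pos': array([0.19445312, 0.69767732, 0.24423584]), 'tool_rot': array([-1.79882922e+02,  6.81636198e-03,  1.64430704e+02]), 'contact_force': array([ 0.16217649,  0.52766292, -0.46030108]), 'ft_torque': array([ 0.01699693,  0.01221484, -0.02674094]), 'grip_force': 0.0, 'grip_width': 1.002820317829095}invalid input at $[0]: expected keys tx, ty, tz, twist
```

All four keys are needed.

```bash
python3 -m handwheel '[{"tx":0,"ty":0,"tz":-0.05,"twist":0},{"tx":0,"ty":0,"tz":-0.06,"twist":0},{"tx":-0.366,"ty":-0.363,"tz":-0.06,"twist":-0.199},{"tx":-0.366,"ty":-0.363,"tz":-0.06,"twist":-0.199},{"tx":-0.366,"ty":-0.363,"tz":-0.06,"twist":-0.199},{"tx":-0.366,"ty":-0.363,"tz":-0.06,"twist":-0.199},{"tx":-0.366,"ty":-0.363,"tz":-0.06,"twist":-0.199},{"tx":-0.366,"ty":-0.363,"tz":-0.06,"twist":-0.199},{"tx":-0.366,"ty":-0.363,"tz":-0.06,"twist":-0.199},{"tx":-0.366,"ty":-0.363,"tz":-0.06,"twist":-0.199},{"tx":-0.366,"ty":-0.363,"tz":-0.06,"twist":-0.199},{"tx":-0.366,"ty":-0.363,"tz":-0.06,"twist":-0.199},{"tx":-0.366,"ty":-0.363,"tz":-0.06,"twist":-0.199},{"tx":-0.366,"ty":-0.363,"tz":-0.06,"twist":-0.199},{"tx":-0.366,"ty":-0.363,"tz":-0.06,"twist":-0.199}]' 0.42 30
python3 -c "
from workcell import r
print(r.observe()['joints'])"
```

```text
t: 1.6
ee_pos: [0.4494, 0.2511, 0.3052]
tool_rot: [180.0, -0.0, 175.8]
contact_force: [-0.4, -0.3, 0.4]
grip_width: 0.42
grip_force: 0.0
[-40.07525137  14.55751984   7.17770462 115.63574263  -2.4110201
  49.9296878   54.25903322]
```

```bash
python3 -m handwheel '[{"tx":-0.09,"ty":-0.44,"tz":0,"twist":0},{"tx":-0.09,"ty":-0.44,"tz":0,"twist":0},{"tx":-0.09,"ty":-0.44,"tz":0,"twist":0},{"tx":-0.09,"ty":-0.44,"tz":0,"twist":0},{"tx":-0.09,"ty":-0.44,"tz":0,"twist":0},{"tx":-0.09,"ty":-0.44,"tz":0,"twist":0},{"tx":-0.09,"ty":-0.44,"tz":0,"twist":0},{"tx":-0.09,"ty":-0.44,"tz":0,"twist":0},{"tx":-0.09,"ty":-0.44,"tz":0,"twist":0},{"tx":-0.09,"ty":-0.44,"tz":0,"twist":0},{"tx":-0.09,"ty":-0.44,"tz":0.04,"twist":0},{"tx":-0.09,"ty":-0.44,"tz":0.08,"twist":0},{"tx":-0.09,"ty":-0.44,"tz":0.105,"twist":0},{"tx":-0.09,"ty":-0.44,"tz":0.105,"twist":0},{"tx":-0.09,"ty":-0.44,"tz":0.105,"twist":0}]'
python3 - <<'E'
from h import *
print(r.observe()['joints'])
p,d=r.camera("scene");np.savez("pics/scene1.npz",p=p,d=d)
cv2.imwrite("pics/scene1.png",cv2.resize(p[130:290,160:400,::-1],None,fx=3,fy=3))
E
```

```text
t: 3.1
ee_pos: [0.5085, -0.1931, 0.2004]
tool_rot: [180.0, -0.0, 176.0]
contact_force: [0.1, 0.3, 0.7]
grip_width: 0.418
grip_force: 0.0
[  3.31948419  25.25061834  16.98930989 118.39005967 -11.7579829
  37.93895501 114.08947491]
```

View pics/scene1.png

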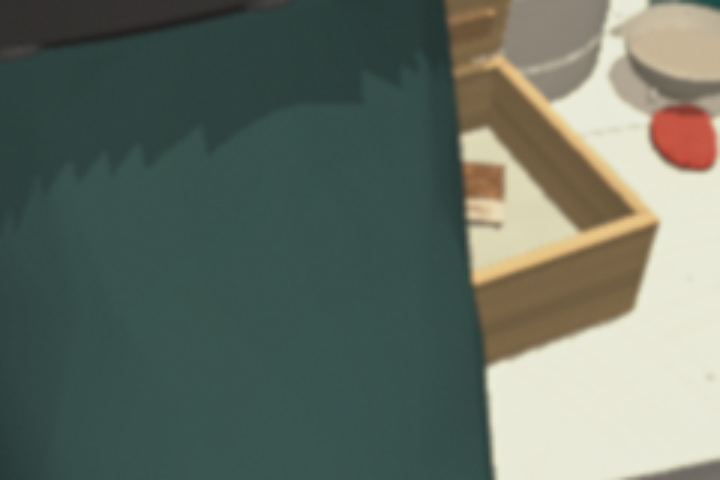

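```bash
python3 -m handwheel '[{"tx":0,"ty":0,"tz":0.04,"twist":0},{"tx":0,"ty":0,"tz":0.07,"twist":0},{"tx":0,"ty":0,"tz":0.095,"twist":0},{"tx":0,"ty":0,"tz":0.116,"twist":0},{"tx":0,"ty":0,"tz":0.116,"twist":0}]'
python3 -m handwheel '[{"tx":0,"ty":0,"tz":0,"twist":0},{"tx":0,"ty":0,"tz":0,"twist":0},{"tx":0,"ty":0,"tz":0,"twist":0},{"tx":0,"ty":0,"tz":0,"twist":0},{"tx":0,"ty":0,"tz":0,"twist":0},{"tx":0,"ty":0,"tz":0,"twist":0}]' 0 40
```

```text
t: 3.65
ee_pos: [0.5078, -0.1941, 0.0838]
tool_rot: [180.0, -0.1, 175.9]
contact_force: [-0.1, -0.2, -0.1]
grip_width: 0.418
grip_force: 0.0
t: 4.25
ee_pos: [0.5092, -0.1937, 0.086]
tool_rot: [179.9, 0.2, 175.9]
contact_force: [0.2, 4.5, 7.2]
grip_width: 0.161
grip_force: 39.6
```

```bash
python3 -m handwheel '[{"tx":0.0005,"ty":0,"tz":-0.009,"twist":0},{"tx":0.001,"ty":0,"tz":-0.014,"twist":0},{"tx":0.002,"ty":0,"tz":-0.018,"twist":0},{"tx":0.004,"ty":0,"tz":-0.027,"twist":0},{"tx":0.007,"ty":0,"tz":-0.036,"twist":0},{"tx":0.011,"ty":0,"tz":-0.044,"twist":0},{"tx":0.016,"ty":0,"tz":-0.052,"twist":0},{"tx":0.0215,"ty":0,"tz":-0.059,"twist":0},{"tx":0.0215,"ty":0,"tz":-0.059,"twist":0}]'
```

```text
t: 5.15
ee_pos: [0.485, -0.1918, 0.144]
tool_rot: [179.9, -0.0, 175.8]
contact_force: [0.8, 5.8, -3.8]
grip_width: 0.154
grip_force: 39.2
```

```bash
python3 -m handwheel '[{"tx":0.006,"ty":0,"tz":-0.0065,"twist":0},{"tx":0.009,"ty":0,"tz":-0.009,"twist":0},{"tx":0.011,"ty":0,"tz":-0.011,"twist":0},{"tx":0.012,"ty":0,"tz":-0.012,"twist":0},{"tx":0.012,"ty":0,"tz":-0.012,"twist":0}]'
```

```text
t: 5.65
ee_pos: [0.4731, -0.1909, 0.1554]
tool_rot: [179.9, -0.1, 175.9]
contact_force: [0.7, 5.4, -5.1]
grip_width: 0.159
grip_force: 39.3
```

```bash
python3 -m handwheel '[{"tx":0.002,"ty":0,"tz":-0.002,"twist":0},{"tx":0.004,"ty":0,"tz":-0.004,"twist":0},{"tx":0.004,"ty":0,"tz":-0.004,"twist":0}]'
```

```text
t: 5.95
ee_pos: [0.469, -0.1906, 0.1586]
tool_rot: [179.9, -0.1, 175.8]
contact_force: [1.8, 5.2, -12.0]
grip_width: 0.156
grip_force: 40.6
```

```bash
python3 -m handwheel '[{"tx":0,"ty":0,"tz":0,"twist":0},{"tx":0,"ty":0,"tz":0,"twist":0},{"tx":0,"ty":0,"tz":0,"twist":0},{"tx":0,"ty":0,"tz":-0.04,"twist":0},{"tx":0,"ty":0,"tz":-0.09,"twist":0},{"tx":0,"ty":0,"tz":-0.14,"twist":0.15},{"tx":0,"ty":0,"tz":-0.19,"twist":0.3},{"tx":0,"ty":0,"tz":-0.24,"twist":0.45},{"tx":0,"ty":0,"tz":-0.27,"twist":0.6},{"tx":0,"ty":0,"tz":-0.27,"twist":0.75},{"tx":0,"ty":0,"tz":-0.27,"twist":0.9},{"tx":0,"ty":0,"tz":-0.27,"twist":1.05},{"tx":0,"ty":0,"tz":-0.27,"twist":1.2},{"tx":0,"ty":0,"tz":-0.27,"twist":1.35},{"tx":0,"ty":0,"tz":-0.27,"twist":1.5},{"tx":0,"ty":0,"tz":-0.27,"twist":1.571},{"tx":0,"ty":0,"tz":-0.27,"twist":1.571}]' 0.42
python3 - <<'E'
from h import *
print(r.observe()['joints'])
p,d=r.camera("scene");q,e=r.camera("top");np.savez("pics/b2.npz",p=p,d=d,q=q,e=e)
cv2.imwrite("pics/b2.png",np.hstack([cv2.resize(p[40:290,160:400,::-1],(390,406)),cv2.resize(q[120:290,150:350,::-1],(406,406))]))
E
```

```text
t: 7.65
ee_pos: [0.4696, -0.193, 0.4297]
tool_rot: [180.0, 0.0, 85.8]
contact_force: [0.8, -0.1, 0.7]
grip_width: 0.418
grip_force: 0.0
[-13.84456403   8.10016309  35.79067138 107.58170971  -5.16876249
  65.88219379  19.54144803]
```

View pics/b2.png

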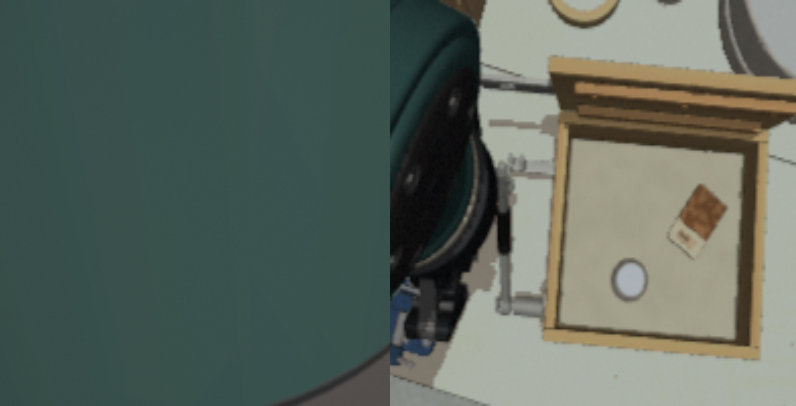

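Run:
```python
from h import *
a=np.load("pics/b2.npz");P=cloud("top",a['e']);q=a['q'].astype(int)
for v in range(180,252,4):
    i=[u for u in range(200,216) if .06<P[v,u,2]<.3]
    if i:print(v,i[0],i[-1],np.round(P[v,i].mean(0),3),q[v,i].sum(1).min())
# lid plate top edge
m=(P[...,2]>.315)&(P[...,2]<.345)&(P[...,0]>.5)&(P[...,1]<-.22)&(P[...,1]>-.5)
w=P[m];print(len(w),np.round(w.mean(0),3))
for y in np.arange(-.48,-.24,.04):
    s=w[abs(w[:,1]-y)<.01]; print(round(y,2),np.round([s[:,0].min(),s[:,0].max(),s[:,2].max()],3) if len(s) else 0)
```

```text
184 210 210 [ 0.561 -0.194  0.097] 470
188 204 215 [ 0.546 -0.197  0.136] 325
192 204 207 [ 0.526 -0.197  0.218] 285
196 204 211 [ 0.519 -0.2    0.208] 206
200 204 210 [ 0.511 -0.199  0.21 ] 215
204 204 208 [ 0.505 -0.196  0.194] 200
208 203 209 [ 0.497 -0.196  0.186] 75
212 203 209 [ 0.489 -0.195  0.181] 27
216 203 209 [ 0.482 -0.194  0.171] 29
220 203 209 [ 0.474 -0.193  0.163] 27
224 203 209 [ 0.466 -0.192  0.154] 43
228 205 208 [ 0.458 -0.192  0.143] 268
232 205 208 [ 0.45  -0.192  0.134] 277
236 205 208 [ 0.442 -0.191  0.124] 283
240 205 208 [ 0.433 -0.19   0.114] 264
244 203 215 [ 0.424 -0.193  0.098] 242
248 202 215 [ 0.415 -0.193  0.097] 260
1131 [ 0.579 -0.365  0.328]
-0.48 [0.566 0.578 0.332]
-0.44 [0.568 0.581 0.332]
-0.4 [0.571 0.584 0.332]
-0.36 [0.574 0.587 0.331]
-0.32 [0.577 0.59  0.332]
-0.28 [0.58  0.593 0.332]
```

```bash
python3 -m handwheel '[{"tx":-0.1585,"ty":0.122,"tz":0,"twist":0},{"tx":-0.1585,"ty":0.122,"tz":0,"twist":0},{"tx":-0.1585,"ty":0.122,"tz":0,"twist":0},{"tx":-0.1585,"ty":0.122,"tz":0,"twist":0},{"tx":-0.1585,"ty":0.122,"tz":0,"twist":0},{"tx":-0.1585,"ty":0.122,"tz":0,"twist":0},{"tx":-0.1585,"ty":0.122,"tz":0.03,"twist":0},{"tx":-0.1585,"ty":0.122,"tz":0.05,"twist":0},{"tx":-0.1585,"ty":0.122,"tz":0.05,"twist":0},{"tx":-0.1585,"ty":0.122,"tz":0.05,"twist":0}]' 0.5
python3 - <<'E'
from h import *
print(r.observe()['joints'])
p,d=r.camera("scene");q,e=r.camera("top");np.savez("pics/b3.npz",p=p,d=d,q=q,e=e)
cv2.imwrite("pics/b3.png",np.hstack([cv2.resize(p[40:290,160:400,::-1],(390,406)),cv2.resize(q[120:290,150:350,::-1],(406,406))]))
E
```

```text
t: 8.75
ee_pos: [0.5801, -0.358, 0.3801]
tool_rot: [180.0, -0.0, 85.9]
contact_force: [0.9, 0.7, 1.3]
grip_width: 0.501
grip_force: 0.0
[  4.12050858  27.54073958  36.3249973   90.85926462 -17.32968019
  67.31223323  39.98951713]
```

View pics/b3.png

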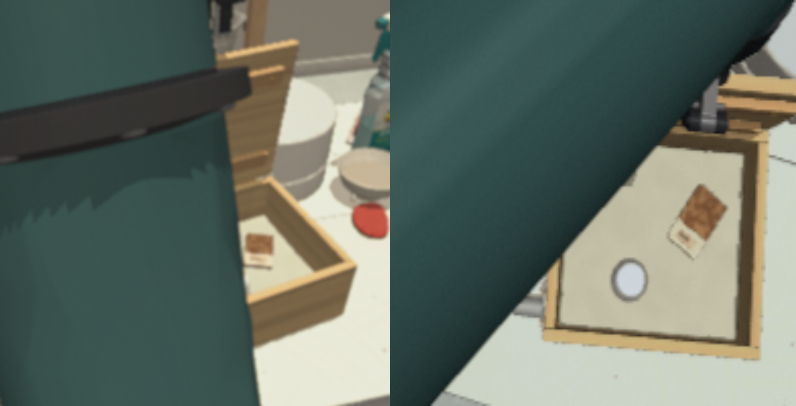

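```bash
python3 -m handwheel '[{"tx":0,"ty":0,"tz":0.012,"twist":0},{"tx":0,"ty":0,"tz":0.024,"twist":0},{"tx":0,"ty":0,"tz":0.036,"twist":0},{"tx":0,"ty":0,"tz":0.047,"twist":0},{"tx":0,"ty":0,"tz":0.047,"twist":0}]'
python3 -m handwheel '[{"tx":0,"ty":0,"tz":0,"twist":0},{"tx":0,"ty":0,"tz":0,"twist":0},{"tx":0,"ty":0,"tz":0,"twist":0}]' 0.32 20
```

```text
t: 9.35
ee_pos: [0.5793, -0.3581, 0.3295]
tool_rot: [-179.8, -0.1, 85.8]
contact_force: [-0.0, 0.4, 0.3]
grip_width: 0.5
grip_force: 0.0
t: 9.65
ee_pos: [0.5805, -0.3595, 0.333]
tool_rot: [179.9, 0.0, 85.8]
contact_force: [0.1, -0.6, -0.5]
grip_width: 0.318
grip_force: 0.0
```

```bash
python3 -m handwheel '[{"tx":0,"ty":-0.005,"tz":0.001,"twist":0},{"tx":0,"ty":-0.01,"tz":0.002,"twist":0},{"tx":0,"ty":-0.015,"tz":0.003,"twist":0},{"tx":0,"ty":-0.02,"tz":0.004,"twist":0},{"tx":0,"ty":-0.025,"tz":0.0055,"twist":0},{"tx":0,"ty":-0.03,"tz":0.007,"twist":0},{"tx":0,"ty":-0.035,"tz":0.008,"twist":0},{"tx":0,"ty":-0.04,"tz":0.0095,"twist":0},{"tx":0,"ty":-0.043,"tz":0.0105,"twist":0},{"tx":0,"ty":-0.046,"tz":0.012,"twist":0},{"tx":0,"ty":-0.05,"tz":0.013,"twist":0},{"tx":0,"ty":-0.053,"tz":0.014,"twist":0}]'
python3 - <<'E'
from h import *
print(r.observe()['contact_force'])
p,d=r.camera("scene");q,e=r.camera("top");np.savez("pics/b4.npz",p=p,d=d,q=q,e=e)
cv2.imwrite("pics/b4.png",np.hstack([cv2.resize(p[40:290,160:400,::-1],(390,406)),cv2.resize(q[120:290,150:350,::-1],(406,406))]))
E
```

```text
t: 10.85
ee_pos: [0.5269, -0.3552, 0.3181]
tool_rot: [-180.0, -0.0, 85.8]
contact_force: [0.1, -0.4, -0.7]
grip_width: 0.317
grip_force: 0.2
[ 0.13631427 -0.35841132 -0.68037131]
```

View pics/b4.png

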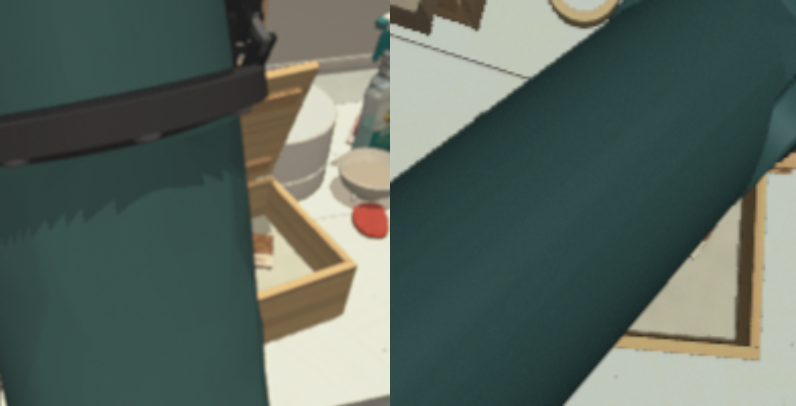

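```bash
cat >> h.py <<'E'
def lid(d):
    P=cloud("scene",d).reshape(-1,3);P=P[np.isfinite(P).all(1)]
    q=P[:,:2]-[.485,-.3583];bx=q@[.9973,-.0732];by=q@[.0732,.9973]
    m=(by>-.115)&(by<-.05)&(P[:,2]>.135)&(P[:,2]<.33)&(bx>-.08)&(bx<.115)
    a=np.arctan2(P[m,2]-.105,.11-bx[m])
    return m.sum(),np.percentile(a,[10,25,50,75])
E
python3 -c "
from h import *
print(lid(np.load('pics/scene0.npz')['d']),lid(np.load('pics/b3.npz')['d']),lid(np.load('pics/b4.npz')['d']))"
```

```text
(np.int64(1791), array([1.41081754, 1.43901389, 1.4625577 , 1.47055209])) (np.int64(1786), array([1.40994222, 1.44117707, 1.46246079, 1.47047558])) (np.int64(1435), array([1.18886859, 1.21530187, 1.23536544, 1.24258441]))
```

```bash
python3 -m handwheel '[{"tx":0,"ty":-0.003,"tz":0.001,"twist":0},{"tx":0,"ty":-0.006,"tz":0.0025,"twist":0},{"tx":0,"ty":-0.009,"tz":0.004,"twist":0},{"tx":0,"ty":-0.012,"tz":0.005,"twist":0},{"tx":0,"ty":-0.015,"tz":0.0065,"twist":0},{"tx":0,"ty":-0.018,"tz":0.008,"twist":0},{"tx":0,"ty":-0.021,"tz":0.0095,"twist":0},{"tx":0,"ty":-0.024,"tz":0.011,"twist":0},{"tx":0,"ty":-0.027,"tz":0.013,"twist":0},{"tx":0,"ty":-0.03,"tz":0.0145,"twist":0},{"tx":0,"ty":-0.033,"tz":0.016,"twist":0},{"tx":0,"ty":-0.036,"tz":0.018,"twist":0},{"tx":0,"ty":-0.0385,"tz":0.0195,"twist":0},{"tx":0,"ty":-0.04,"tz":0.0205,"twist":0}]'
python3 - <<'E'
from h import *
p,d=r.camera("scene");print(lid(d),r.observe()['contact_force'])
E
```

```text
t: 12.35
ee_pos: [0.487, -0.3523, 0.2976]
tool_rot: [-180.0, -0.0, 85.8]
contact_force: [0.0, 0.3, 0.3]
grip_width: 0.32
grip_force: 0.2
(np.int64(818), array([0.94827428, 0.97688586, 0.99092433, 0.99804311])) [-0.68561873  0.10177538 -0.54762075]
```

```bash
python3 -m handwheel '[{"tx":0,"ty":-0.002,"tz":0.001,"twist":0},{"tx":0,"ty":-0.004,"tz":0.0025,"twist":0},{"tx":0,"ty":-0.006,"tz":0.004,"twist":0},{"tx":0,"ty":-0.008,"tz":0.005,"twist":0},{"tx":0,"ty":-0.010,"tz":0.006,"twist":0},{"tx":0,"ty":-0.012,"tz":0.0075,"twist":0},{"tx":0,"ty":-0.014,"tz":0.009,"twist":0},{"tx":0,"ty":-0.016,"tz":0.010,"twist":0},{"tx":0,"ty":-0.018,"tz":0.0115,"twist":0},{"tx":0,"ty":-0.020,"tz":0.0125,"twist":0},{"tx":0,"ty":-0.022,"tz":0.014,"twist":0},{"tx":0,"ty":-0.022,"tz":0.014,"twist":0}]'
python3 - <<'E'
from h import *
p,d=r.camera("scene");print(lid(d),r.observe()['contact_force'])
q,e=r.camera("top");np.savez("pics/b5.npz",p=p,d=d,q=q,e=e)
cv2.imwrite("pics/b5.png",np.hstack([cv2.resize(p[40:290,160:400,::-1],(390,406)),cv2.resize(q[120:290,150:350,::-1],(406,406))]))
E
```

```text
t: 13.6
ee_pos: [0.4648, -0.3507, 0.2835]
tool_rot: [-179.9, -0.0, 85.8]
contact_force: [-0.9, -0.7, -1.1]
grip_width: 0.32
grip_force: 0.7
(np.int64(495), array([0.8288996 , 0.8571996 , 0.87359579, 0.88873927])) [-1.45592533 -0.1442166  -2.02416689]
```

View pics/b5.png

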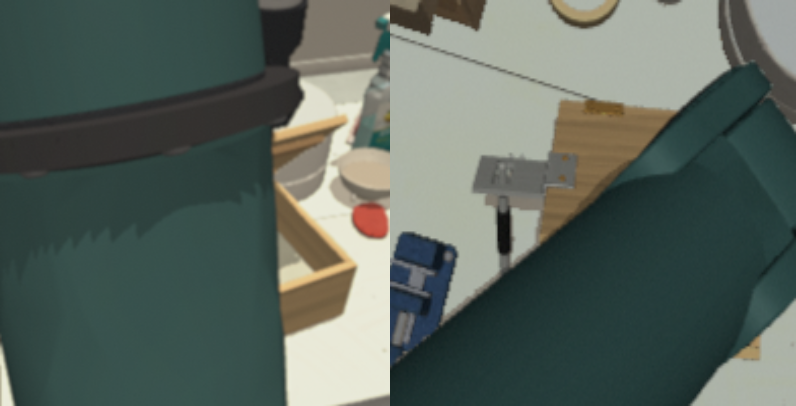

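```bash
python3 -m handwheel '[{"tx":0,"ty":-0.0015,"tz":0.001,"twist":0},{"tx":0,"ty":-0.003,"tz":0.002,"twist":0},{"tx":0,"ty":-0.0045,"tz":0.003,"twist":0},{"tx":0,"ty":-0.006,"tz":0.003,"twist":0},{"tx":0,"ty":-0.007,"tz":0.003,"twist":0},{"tx":0,"ty":-0.007,"tz":0.003,"twist":0}]'
python3 - <<'E'
from h import *
p,d=r.camera("scene");print(lid(d),r.observe()['contact_force'])
E
```

```text
t: 14.3
ee_pos: [0.4586, -0.3504, 0.281]
tool_rot: [180.0, 0.0, 85.8]
contact_force: [0.4, -0.8, 0.2]
grip_width: 0.321
grip_force: 0.0
(np.int64(444), array([0.81378367, 0.84106001, 0.85657518, 0.87528915])) [ 0.11383507 -0.00463274 -0.70593432]
```

```bash
python3 -m handwheel '[{"tx":0,"ty":-0.001,"tz":0,"twist":0},{"tx":0,"ty":-0.001,"tz":0,"twist":0},{"tx":0,"ty":-0.001,"tz":0,"twist":0},{"tx":0,"ty":-0.001,"tz":0,"twist":0}]' 0.5
python3 - <<'E'
from h import *
p,d=r.camera("scene");print(lid(d),r.observe()['contact_force'])
E
```

```text
t: 14.75
ee_pos: [0.4577, -0.3502, 0.2808]
tool_rot: [180.0, 0.0, 85.8]
contact_force: [-0.2, -0.4, 0.2]
grip_width: 0.499
grip_force: 0.0
(np.int64(444), array([0.81362998, 0.84045259, 0.85658063, 0.87669553])) [ 0.02341249 -0.47108915  0.58802307]
```

Lid is unchanged with the fingers open, so the rod carries it. Lift away and check.

```bash
python3 -m handwheel '[{"tx":0,"ty":0,"tz":-0.01,"twist":0},{"tx":0,"ty":0,"tz":-0.03,"twist":0},{"tx":0,"ty":0,"tz":-0.06,"twist":0},{"tx":0,"ty":0,"tz":-0.10,"twist":0},{"tx":0,"ty":0,"tz":-0.14,"twist":0},{"tx":0,"ty":0,"tz":-0.16,"twist":0},{"tx":0,"ty":0,"tz":-0.16,"twist":0},{"tx":0,"ty":0,"tz":-0.16,"twist":0},{"tx":0,"ty":0,"tz":-0.16,"twist":0}]'
python3 - <<'E'
from h import *
p,d=r.camera("scene");q,e=r.camera("top");print(lid(d),r.observe()['contact_force'])
P=cloud("top",e)
cv2.imwrite("pics/b6.png",np.hstack([cv2.resize(p[40:290,160:400,::-1],(390,406)),cv2.resize(q[120:290,150:350,::-1],(406,406))]))
for v in range(180,206,2):print(v,[int(1000*P[v,u,2]) for u in range(194,216,2)])
E
```

```text
t: 15.7
ee_pos: [0.457, -0.3494, 0.4394]
tool_rot: [-179.9, -0.1, 85.8]
contact_force: [-0.7, -0.5, -0.1]
grip_width: 0.498
grip_force: 0.0Traceback (most recent call last):
  File "<stdin>", line 2, in <module>
  File "h.py", line 14, in lid
    return m.sum(),np.percentile(a,[10,25,50,75])
                   ~~~~~~~~~~~~~^^^^^^^^^^^^^^^^^
    return _quantile_unchecked(
        a, q, axis, out, overwrite_input, method, keepdims, weights)
    return _ureduce(a,
                    func=_quantile_ureduce_func,
    ...<5 lines>...
                    overwrite_input=overwrite_input,
                    method=method)
    r = func(a, **kwargs)
    result = _quantile(arr,
                       quantiles=q,
    ...<2 lines>...
                       out=out,
                       weights=wgt)
    slices_having_nans = np.isnan(arr[-1, ...])
                                  ~~~^^^^^^^^^
IndexError: index -1 is out of bounds for axis 0 with size 0
```

Run:
```python
from h import *
q,e=r.camera("top")
P=cloud("top",e)
cv2.imwrite("pics/b6.png",cv2.resize(q[120:290,150:350,::-1],(706,600)))
w=P[165:200,224:245].reshape(-1,3)
w=w[np.isfinite(w).all(1)&(w[:,2]>.1)&(w[:,2]<.3)]
for _ in range(4):
    c=w.mean(0);n=np.linalg.svd(w-c,full_matrices=False)[2][2];k=abs((w-c)@n);w=w[k<max(.004,2*np.median(k))]
n*=np.sign(n[2]);print(len(w),c,n,"theta",np.arctan2(n[0],n[2]))
p=np.array([.485,-.3583,.105])
T=[]
for s in range(180,204,2):print(s,[int(1000*P[s,u,2]) for u in range(186,216,2)])
```

```text
527 [ 0.54899913 -0.25748964  0.18786354] [ 0.77093894 -0.09605477  0.6296242 ] theta 0.8859563514819802
180 [-1, 2, 2, -3, 0, 0, 0, -3, 0, -1, 1, 1, -4, -2, -2]
182 [-3, 0, 0, 0, -3, 0, -1, -1, -1, 0, -1, 0, -3, 0, 0]
184 [-3, 0, 0, -1, -3, -2, -2, 0, -2, 0, 1, -3, 93, -1, 0]
186 [0, -3, 0, 0, 1, 191, 190, 188, 189, 188, -3, -2, 96, 0, 93]
188 [0, -1, -1, -1, 195, 195, 196, 196, 194, 225, 222, 193, 192, 192, 192]
190 [0, -1, 1, 0, 202, 201, 204, 200, 202, 222, 223, 193, 195, 197, 199]
192 [-2, 0, -1, -3, 206, 208, 207, 206, 201, 218, 217, -1, 1, 202, 200]
194 [0, 0, -1, 216, 214, 214, 213, 212, 201, 213, 213, 203, 210, 206, 208]
196 [0, -1, 1, 219, 217, 218, 216, 215, 205, 212, 212, 205, 216, 216, 214]
198 [-1, -2, 0, 224, 223, 223, 223, 224, 222, 221, 220, 209, 222, 219, 219]
200 [-1, 2, -1, 226, 228, 228, 229, 229, 228, 225, 226, 225, 228, 223, 223]Traceback (most recent call last):
  File "<stdin>", line 12, in <module>
ValueError: cannot convert float NaN to integer
```

View pics/b6.png

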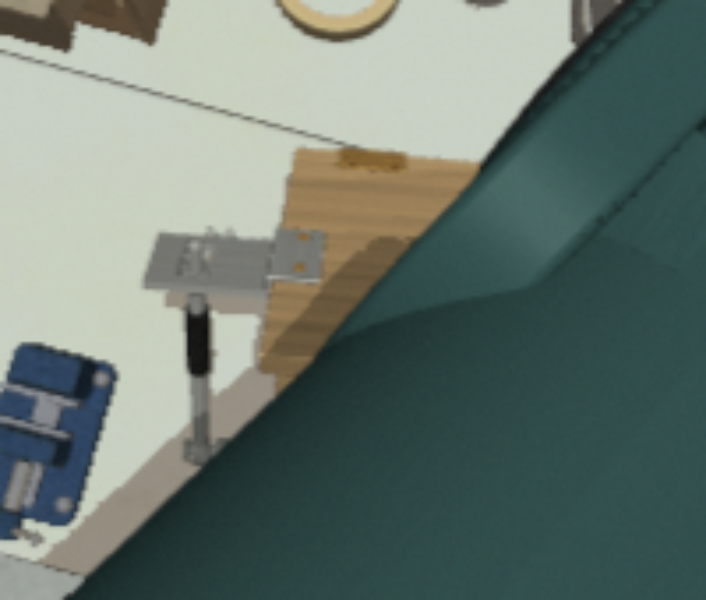

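```bash
python3 -c "
from workcell import r
print(r.finish_job())"
```

```text
the job is handed in; nothing more can be done
None
```

I swung the rod up to its stop and eased the lid down until the rod's tip came through the slot and the rod took its weight. The lid stands at about 0.88 rad with the gripper clear. I handed the job in at about 16 s, and no verdict came back.

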